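# Stand the round filter up and hold the spring clip open over its rim

### The arm

A 6-joint arm with a two-finger parallel gripper is mounted at the origin on the work surface. World frame = base frame: x ahead of the robot, y to its left, z up, the work surface at z = 0. Lengths are in mm, angles in rad, forces in N, time in s.
With the tool pointing down it reaches from about 300 to 775 mm from the base axis. Payload 14.6 kg.
Tool frame: the origin (TCP) lies midway between the tips of the shut fingers; the grasp point (between the pads) lies 19 mm behind it (grip_depth is the distance from the TCP to the grasp point, in mm); z points along the fingers, y is the direction in which the jaws open and shut (so a half turn about z gives the same grasp; the last joint's range is limited). The gripper opens to 94 mm and grips with 3 to 60 N. Pads are 16 mm wide; open, the fingers measure 119 mm over their backs; the gripper's body (75 mm by 177 mm) begins 78 mm behind the grasp point.
Start: joints at [1.161, 0.3, 1.521, -0, 1.321, -0.067], TCP at [184.866, 517.99, 205.446] pointing down, gripper open.
Joint ranges: [-3.03, 3.03], [-0.79, 2.21], [0.23, 2.52], [-1.04, 4.18], [0, 3.07], [-2.55, 2.55]. Speed limits (rad/s): [2.22, 2.22, 2.57, 3.14, 3.14, 3.14].

### API

Orientations are given as [roll, pitch, yaw] about the fixed x, y, z axes, in that order (R = Rz(yaw) Ry(pitch) Rx(roll)).
In Python, from cell import read_state, camera, camera_info, sign_off, grip_depth gives the robot as it stands.
- The arm moves only by the tool drive_tool, never from a script. Its argument "motion" is one flat list of numbers, 4 for each row, row after row: the shift along the tool's x, y, z in mm, then the turn about the tool's z in rad. A call has 1 to 8 rows; each row shifts and turns the pose as measured when the row begins, along the tool's axes as they then stand; what a row does not reach is not made up. A row lasts 1/12 s, in which the tool goes at most 41.7 mm and 7.16 degrees, less where a joint would pass 70% of its speed; a pose out of reach is approached as far as the arm can. A call is refused whole if a number of a shift passes 41.7 or a number of a turn 0.125, either way. A call with a gripper value outside its range is refused whole. "jaw" is the closure, from 0 (fully open) to 1 (shut), set as the call begins (left out, the last holds). The fingers move at their own pace and stop on an object; "grip_force" is the grip in N (left out, the last holds). Time passes only in rows, so rows that do not move let the fingers close. It gives the time, the measured TCP pose, the force and the opening at its end, in the units of the state.
- read_state(): the state, without advancing time (a new reading comes with each control period).
- camera(name): name is "side" or "top"; returns the picture (400x640x3 uint8, red, green, blue); there is no depth.
- camera_info(name): a dict with "fovy" (degrees; the focal length in pixels is half the picture's height over the tangent of half this angle, whatever the lens; pixels are square), "cx", "cy" (the principal point, pixels), "k1" (the pictures are not rectified: a ray, as slopes to the right and down, at radius r is drawn at 1 + k1 r^2 times it, then the intrinsics apply), "camera_from_world" (4x4, takes a point from world to camera coordinates). Camera axes: x right, y up, looking along -z (the intrinsics and any distortion apply to the point x, -y, -z); pixel columns grow to the right and rows downward; lengths in mm; the calibration is good to about 2 mm. A picture is of the moment at which its call begins. camera_info takes no time and is no camera call.
- sign_off(): hands the job in, once; it reports no verdict.
The state is a dict: "clock": time; "joints": joint angles; "qd": joint speeds; "effort": joint torques, N m; "eef_pos": TCP position; "eef_rot": TCP orientation; "wrist_force": force on the tool from outside, world axes, zero at the start; "moment": the same for the moment, N m; "finger_gap": finger opening in mm.
Only numpy, scipy, OpenCV 4.12 (cv2) and the standard library are available. Lean on these libraries where they do the work, as an engineer would, in place of code of your own. Each camera call takes 0.05 s, during which the arm holds its last target. There are 200 camera calls.

### The job

Slide the larger of the two round filters up out of its slot in the rack and stand it gently in the slot of the drip stand. Then take the spring clip off the bin's wall by squeezing its handles, and hold it wide open, handles up, around the filter's top rim with one jaw on each side and neither touching it, so that I can slip a label in before the clip bites. Finish still holding the clip open like that, and leave everything else where it is.

Things in the scene. Friction and masses are not known exactly. Their poses are not given: they have to be found in the camera images.
- filter_center (a point): centre of the larger round filter: a flat disc, 120 mm across and 10 mm thick, grey plastic rim with white pleats. Its x axis is the disc's axis (across the thickness). It starts in the rack, leaning; its rim stands 64 mm out of the slot and can be pinched across the thickness from above along the leaning disc. About 70 g
- small_filter_center (a point): centre of the smaller round filter, 90 mm across, 10 mm thick, made alike, in another slot of the rack (80 mm along the rack from the larger one); to be left alone
- rack: white rack fixed on the bench, 150 x 115 mm base. Origin at the centre of its underside. Three slots, 40 mm apart along its x axis, each 12.5 mm wide and 50 mm deep, lean 15 degrees from upright with their tops towards the rack's -x. The outer two hold the filters, in either order. To pull a filter out, draw it at least 55 mm along the leaning slot
- stand: grey drip stand fixed on the bench, base 110 x 120 mm, origin at the centre of its underside. One upright slot runs along its y axis, 13 mm wide, between two cheeks 100 mm long; the cheeks' straight part ends 58 mm and the flared lips 80 mm above the bench, and the flare is 39 mm wide at its top. x is across the slot
- stand_slot (a point): middle of the stand's slot at the height of the two ledges (16 mm above the bench, 50 mm apart along y) on which a filter stands. A seated larger filter has its centre 54.5 mm above this point and its top rim 114.5 mm above it
- bin: open white plastic bin fixed on the bench, 120 (x) x 200 (y) x 85 mm high, walls 5 mm, origin at the centre of its underside; a clear crevice nozzle lies in it. The clip bites on its near wall (at its -x)
- clip_grip (a point): black nylon spring clamp, 22 mm wide, 65 g, biting on the bin's wall, jaws down, handles up. Point midway between the handles, 38 mm above the pivot. x: across the wall, the squeezing line; y: along the pivot; z: up. Parked, its handles are 24 mm wide plates 14 to 54 mm above the pivot, leaning apart, 62 mm over their outsides at the top
- clip_tip_a (a point): inner edge of the tip of the clip's +x jaw; 45 mm below the pivot when parked. At the stop both jaw tips are 42 mm below the pivot and 31 mm apart
- clip_tip_b (a point): inner edge of the tip of the clip's -x jaw, likewise
- clip_arm (a joint): opening angle of the clip (rad): 0 parked on the wall, 0.6 squeezed to the stop, sprung shut. Takes 6 N at the handles to start, 11 N at the stop; 20 to 40 N of grip holds it there. At the stop the handles are parallel, 27 mm over their outsides, 18 to 60 mm above the pivot
- cup: grey plastic cyclone cup, 112 mm across (its grip reaches 63 mm from its axis), 120 mm high, origin at the centre of its underside; leave alone
- cartridge: white pleated filter cartridge standing upright, 82 mm across, 104 mm high, origin at the centre of its underside; leave alone
- brush: nylon brush with beech handle, 30 mm high, lying on its bristles; origin at bench height where the handle (120 mm, towards -x) meets the head (75 mm, towards +x); leave alone
Mind the look-alikes: they are no part of the job. What is shaped like the part that bears filter_center but blue is not meant.

How it is judged:
By the outcome, as a careful person would: the job done as asked, in the order asked, and still so for the second after the job is handed in, while the arm keeps its last pose, push and grip.
It also fails if it takes over 54 s, if anything falls off the work surface, if the arm or the gripper's body presses on something with over 40 N, if the wrist force passes 120 N, or if a joint passes its speed limit or range.

## Working session

There is one attempt and no reset: what is moved stays moved. The work goes in short steps, Python scripts to look and compute and a tool call to move; the robot and the scene stay as the last step left them, time stands still between calls to the robot, and variables do not carry over. Pictures are saved under pics/ and viewed, on a budget of 10 in all, crops included, one or two more only if the job needs it, and the job is handed in when it is done.

Besides the shell and the picture viewer there is one more tool, called after "Call:" as name(argument=value, ...) on one line, values as JSON. drive_tool: Moves the arm, as the interface text tells. Its arguments: {"type":"object","properties":{"motion":{"type":"array","items":{"type":"number"}},"jaw":{"type":"number"},"grip_force":{"type":"number"}},"required":["motion"]}

```bash
mkdir -p pics; ls; cat > h.py <<'E'
import numpy as np, cv2
from cell import *
from scipy.spatial.transform import Rotation as Ro
def K(n):
    i=camera_info(n); f=200/np.tan(np.radians(i['fovy'])/2); return i,f,np.array(i['camera_from_world'])
def proj(n,P):
    i,f,T=K(n); P=np.atleast_2d(P); c=P@T[:3,:3].T+T[:3,3]
    s=np.c_[c[:,0]/-c[:,2],-c[:,1]/-c[:,2]]; r2=(s**2).sum(1,keepdims=True); s=s*(1+i['k1']*r2)
    return s*f+[i['cx'],i['cy']]
def ray(n,uv):
    i,f,T=K(n); d=(np.array(uv,float)-[i['cx'],i['cy']])/f; s=d.copy()
    for _ in range(30): s=d/(1+i['k1']*(s**2).sum())
    R=T[:3,:3]; return -R.T@T[:3,3], R.T@np.array([s[0],-s[1],-1])
def atz(n,uv,z):
    o,d=ray(n,uv); return o+d*(z-o[2])/d[2]
def tri(uv1,uv2,n1='side',n2='top'):
    o1,d1=ray(n1,uv1);o2,d2=ray(n2,uv2); d1/=np.linalg.norm(d1);d2/=np.linalg.norm(d2)
    t=np.linalg.lstsq(np.c_[d1,-d2],o2-o1,rcond=None)[0]; a=o1+d1*t[0];b=o2+d2*t[1]
    return (a+b)/2,np.linalg.norm(a-b)
def snap(n,name,crop=None,s=1):
    im=camera(n)[:,:,::-1]; cv2.imwrite(f'pics/{name}_raw.png',im)
    if crop: x0,y0,x1,y1=crop; im=im[y0:y1,x0:x1]
    cv2.imwrite(f'pics/{name}.png',cv2.resize(im,None,fx=s,fy=s,interpolation=cv2.INTER_CUBIC))
E
python3 - <<'E'
from h import *
snap('top','t0',s=1.25); snap('side','s0',s=1.25)
for n in('top','side'): print(n,{k:np.round(v,3).tolist() for k,v in camera_info(n).items()})
print(read_state(),grip_depth)
E
```

```text
pics
top {'fovy': 46.803, 'cx': 322.31, 'cy': 201.596, 'k1': -0.103, 'camera_from_world': [[0.016, -1.0, 0.027, 29.89], [0.998, 0.017, 0.057, -568.422], [-0.058, 0.026, 0.998, -1133.043], [0.0, 0.0, 0.0, 1.0]]}
side {'fovy': 47.709, 'cx': 323.269, 'cy': 197.913, 'k1': 0.035, 'camera_from_world': [[0.817, -0.577, -0.008, -438.453], [0.349, 0.483, 0.803, -309.313], [-0.46, -0.659, 0.595, -920.142], [0.0, 0.0, 0.0, 1.0]]}
{'clock': 0.1, 'joints': array([ 1.16143011e+00,  3.00421399e-01,  1.52146666e+00, -1.86803799e-05,
        1.32073481e+00, -6.66094537e-02]), 'qd': array([-3.92020553e-04, -8.45463059e-05, -2.59635515e-03, -9.01502179e-05,
        5.20513772e-04, -8.09057321e-04]), 'effort': array([ 2.24685687e-04, -5.32644081e+01, -3.53287947e+01,  7.09544308e-02,
        2.34668056e-02, -8.53953452e-05]), 'eef_pos': array([184.76956187, 517.79715115, 204.96200474]), 'eef_rot': array([-3.14056352e+00, -5.05167344e-05,  2.79884050e+00]), 'wrist_force': array([ 0.32147491, -0.09716446,  0.70531599]), 'moment': array([-0.03197709,  0.06076115,  0.01069942]), 'finger_gap': 94.21554874527902} 18.8
```

View pics/t0.png

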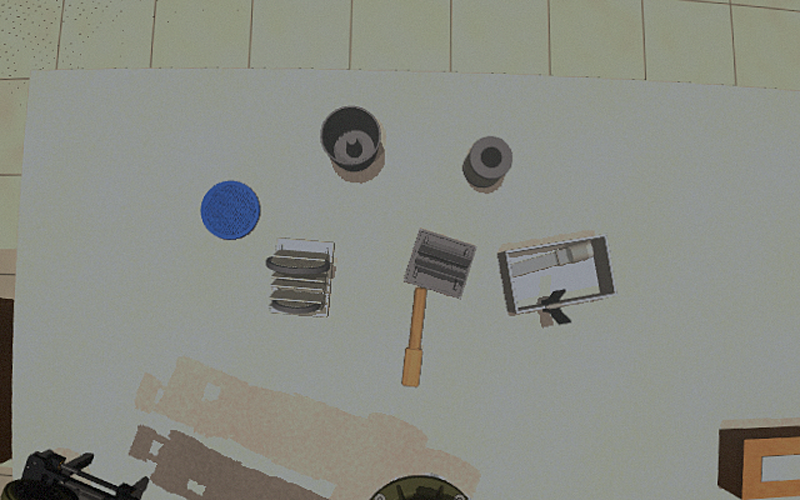

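View pics/s0.png

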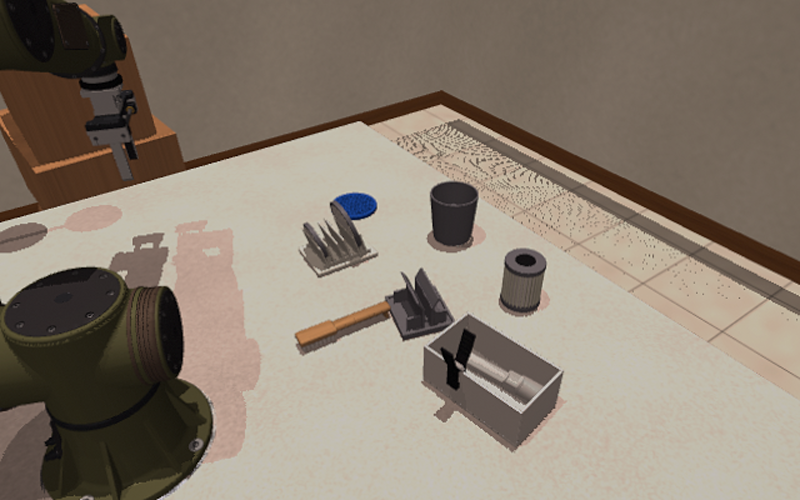

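Top view: candidates for the larger filter are the disc at shown pixel (298,263) in the rack, the smaller disc at (298,307) in the rack, and the blue disc at (230,210), which is a look-alike. The stand is at (440,265), the bin at (557,275) and the clip at (556,305). By size I choose the far rack disc, and I'll check it in a close crop.

```bash
cat >> h.py <<'E'
def tile(raw,x0,y0,w,hh,s):
    im=cv2.imread(f'pics/{raw}_raw.png')[y0:y0+hh,x0:x0+w]
    im=cv2.resize(im,None,fx=s,fy=s,interpolation=cv2.INTER_CUBIC)
    im=np.clip(im.astype(float)*1.3,0,255).astype(np.uint8)
    for k in range((-x0)%10,w,10):
        cv2.line(im,(k*s,0),(k*s,5),(0,0,255),1); 
        if (x0+k)%20==0: cv2.putText(im,str(x0+k),(k*s,14),0,.35,(0,0,255),1)
    for k in range((-y0)%10,hh,10):
        cv2.line(im,(0,k*s),(5,k*s),(0,0,255),1); cv2.putText(im,str(y0+k),(6,k*s+4),0,.35,(0,0,255),1)
    return im
E
python3 - <<'E'
from h import *
cv2.imwrite('pics/c1.png',np.hstack([tile('t0',206,180,66,80,6),tile('s0',235,150,66,80,6)]))
cv2.imwrite('pics/c2.png',np.vstack([np.hstack([tile('t0',318,178,66,66,4),tile('s0',305,208,66,66,4)]),np.hstack([tile('t0',420,220,66,66,4),tile('s0',335,255,66,66,4)])]))
E
```

```text
(no output)
```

View pics/c1.png

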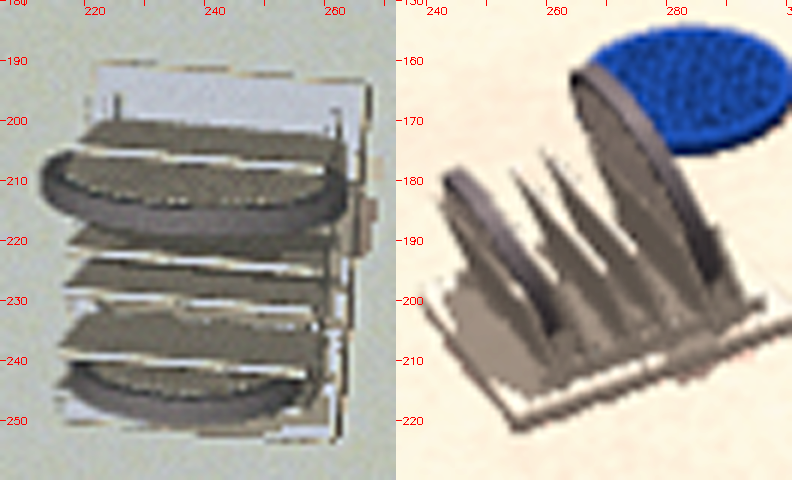

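View pics/c2.png

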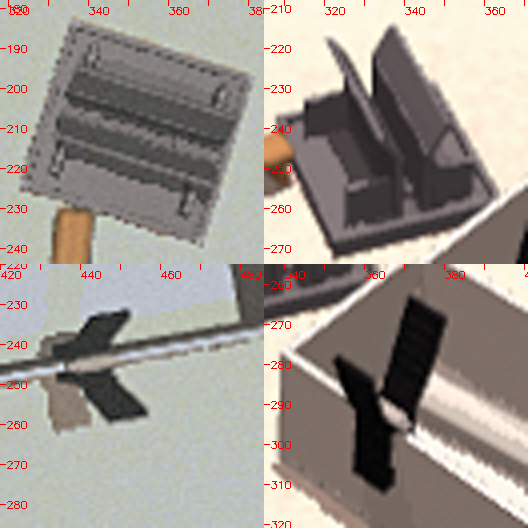

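```bash
cat > fit.py <<'E'
from h import *
from scipy.optimize import least_squares
np.set_printoptions(precision=2,suppress=True)
def rectfit(uv,z,sx,sy,n='top'):
    W=np.array([atz(n,p,z)[:2] for p in uv]); L=np.array([[1,1],[1,-1],[-1,-1],[-1,1]])*[sx/2,sy/2] # TL TR BR BL (x up,y left)
    f=lambda p:((L@np.array([[np.cos(p[2]),-np.sin(p[2])],[np.sin(p[2]),np.cos(p[2])]]).T+p[:2])-W).ravel()
    r=least_squares(f,[*W.mean(0),0]); return r.x,f(r.x)
rack,e=rectfit([(221,190.3),(267.3,193.8),(262.5,253),(215.5,250)],4,150,115); print('rack',rack,e)
stand,e=rectfit([(334.8,182.8),(382,197),(368.3,239),(321.2,225.8)],6,110,120); print('stand',stand,e)
g=cv2.imread('pics/t0_raw.png'); 
binn,e=rectfit([(398.5,200),(484.5,188),(493,234.5),(406,252)],85,120,200); print('bin',binn,e)
def disc(c,yaw,lean,D=120,t=10):
    ax=np.array([np.cos(yaw)*np.cos(lean),np.sin(yaw)*np.cos(lean),np.sin(lean)]); # x axis of disc
    b=np.array([-np.sin(yaw),np.cos(yaw),0]); u=np.cross(ax,b)
    a=np.linspace(0,2*np.pi,181)[:,None]; C=D/2*(np.cos(a)*b+np.sin(a)*u)
    return np.vstack([c+C+ax*t/2,c+C-ax*t/2])
def fitdisc(D,obs,yaw,x0):
    def f(c):
        P=disc(c,yaw,np.radians(15),D); t=proj('top',P); s=proj('side',P)
        return [t[:,0].min()-obs[0],t[:,0].max()-obs[1],t[:,1].max()-obs[2],s[:,0].min()-obs[3],s[:,1].min()-obs[4]]
    r=least_squares(f,x0); return r.x,r.fun
E
python3 - <<'E'
from fit import *
yaw=rack[2]
R=np.array([[np.cos(yaw),-np.sin(yaw)],[np.sin(yaw),np.cos(yaw)]])
c,e=fitdisc(120,(212.8,264,219.3,264.2,160.6),yaw,[600,200,70]); print('disc',c,e,'rackframe',R.T@(c[:2]-rack[:2]))
c,e=fitdisc(90,(217.5,256.5,251,242.5,177.7),yaw,[520,200,60]); print('small',c,e,'rackframe',R.T@(c[:2]-rack[:2]))
for a,b in [((371.5,262.8),(442,234)),((380.8,267.8),(452.5,231.7)),((352.8,277.8),(446.7,259.5)),((362.3,283.5),(457,256.5))]: print(tri(a,b))
# bin corners in side view: near-left corner etc
print(proj('side',[[*(binn[:2]+np.array([[np.cos(binn[2]),-np.sin(binn[2])],[np.sin(binn[2]),np.cos(binn[2])]])@np.array(q)),85] for q in [(60,100),(60,-100),(-60,-100),(-60,100)]]))
# black mask extents
for n,x0,y0 in(('t0',425,222),('s0',345,255)):
    im=cv2.imread(f'pics/{n}_raw.png')[y0:y0+60,x0:x0+45].max(2)<40
    k,l,st,_=cv2.connectedComponentsWithStats(im.astype(np.uint8)); 
    for r in st[1:]:
        if r[4]>15: print(n,r+np.array([x0,y0,0,0,0]))
    if n=='t0': print('\n'.join(''.join('#' if v else '.' for v in row) for row in im[:42]))
E
```

```text
rack [514.62 240.49  -0.06] [ 0.33 -0.67  0.43  1.24 -1.08  1.19  0.33 -1.76]
stand [545.81 -34.9   -0.28] [-1.04 -0.93 -0.62  3.49 -0.18  0.38  1.84 -2.94]
bin [ 528.81 -252.32    0.18] [-0.4  -5.19  2.19  6.5  -5.04  6.16  3.25 -7.47]
disc [541.24 237.75  70.39] [ 0.11  0.38 -0.86 -1.23  0.07] rackframe [26.73 -1.18]
small [464.63 241.61  56.68] [ 0.58 -0.15 -0.72 -1.   -0.05] rackframe [-49.97  -1.79]
(array([ 494.36, -227.02,  143.55]), np.float64(4.174557619458926))
(array([ 499.37, -250.12,  145.52]), np.float64(3.1820651724812183))
(array([ 437.81, -237.82,  144.43]), np.float64(4.322745553743458))
(array([ 443.94, -260.7 ,  144.84]), np.float64(2.5665579085690347))
[[370.97 246.42]
 [446.99 293.26]
 [412.09 328.15]
 [334.95 273.85]]
t0 [442 247  14  11  22]
t0 [441 250  11   9  19]
.............................................
.............................................
.............................................
.............................................
.............................................
.............................................
.......................
[... 957 characters left out ...]
..#......#.....................
..................#.#..##....................
................##.....###...................
.................#.......##..................
.................#.....#..##.................
..................###.......#................
...................##....#...#...............
....................#..#......#..............
.....................##..##.###..............
......................###....................
.............................................
.............................................
.............................................
.............................................
.............................................
s0 [353 263  27  49 513]
```

The crops confirm it. The 120 mm disc is the far one in the rack, at raw top (239,210) and side (275,180). It leans with its top towards −x, and its rack frame offset, spacing and height difference to the small filter agree with the given sizes. Clip handle tips triangulate to z≈145, 24 mm wide.

```bash
cat > plan.py <<'E'
from h import *
import sys
# usage: plan.py x y z yangle(deg of jaw axis, world) [n]
def go(x,y,z,ya,n=None):
    s=read_state(); p=s['eef_pos']; R=Ro.from_euler('xyz',s['eef_rot'])
    M=R.as_matrix(); cur=np.arctan2(M[1,1],M[0,1])
    d=(ya-cur+np.pi/2)%np.pi-np.pi/2   # world ccw
    D=np.array([x,y,z])-p; m=max(int(np.ceil(max(np.linalg.norm(D)/38,abs(d)/.115))),1); n=n or m
    rows=[]
    for k in range(n):
        v=R.as_matrix().T@(D/n); rows.append([*np.round(v,1),round(-d/n,3)]); R=R*Ro.from_euler('z',-d/n)
    print('clock',round(s['clock'],2),'pos',np.round(p,1),'yang',round(cur,3),'gap',round(s['finger_gap'],1),'D',np.round(D,1),'turn',round(d,3))
    for i in range(0,n,8): print(np.array(rows[i:i+8]).ravel().tolist())
if __name__=='__main__': a=[float(v) for v in sys.argv[1:]]; go(*a[:4],int(a[4]) if len(a)>4 else None)
E
python3 plan.py 529 238.5 205 -0.06 16
```

```text
clock 0.1 pos [184.8 517.8 205. ] yang 1.228 gap 94.2 D [ 344.2 -279.3    0. ] turn -1.288
[-26.1, -9.2, 0.0, 0.081, -26.8, -7.1, 0.0, 0.081, -27.3, -4.9, 0.0, 0.081, -27.6, -2.7, 0.0, 0.081, -27.7, -0.5, 0.0, 0.081, -27.6, 1.8, 0.0, 0.081, -27.4, 4.0, 0.0, 0.081, -27.0, 6.2, 0.0, 0.081]
[-26.4, 8.3, 0.0, 0.081, -25.7, 10.4, 0.0, 0.081, -24.7, 12.5, 0.0, 0.081, -23.7, 14.4, 0.0, 0.081, -22.4, 16.3, 0.0, 0.081, -21.1, 18.0, 0.0, 0.081, -19.5, 19.6, 0.0, 0.081, -17.9, 21.2, 0.0, 0.081]
```

Call:
drive_tool(motion=[-26, -9, 0, 0.08, -27, -7, 0, 0.08, -27, -5, 0, 0.08, -27.5, -3, 0, 0.08, -27.5, -0.5, 0, 0.08, -27.5, 2, 0, 0.08, -27.5, 4, 0, 0.08, -27, 6, 0, 0.08], jaw=0.4, grip_force=15)

```text
clock: 0.77
eef_pos: [357.9, 373.0, 202.2]
eef_rot: [-3.136, 0.002, 2.14]
wrist_force: [0.3, -0.2, 0.3]
finger_gap: 56.6
```

Call:
drive_tool(motion=[-26, 8, 0, 0.08, -26, 10, 0, 0.08, -25, 12, 0, 0.08, -24, 14, 0, 0.08, -22, 16, 0, 0.08, -21, 18, 0, 0.08, -20, 20, 0, 0.08, -18, 21, 0, 0.08])

```text
clock: 1.43
eef_pos: [531.1, 217.9, 200.0]
eef_rot: [-3.134, 0.008, 1.467]
wrist_force: [0.8, 0.6, 0.7]
finger_gap: 56.4
```

```bash
python3 plan.py 529 238.5 150 -0.06
```

```text
clock 1.43 pos [531.1 217.9 200. ] yang -0.104 gap 56.4 D [ -2.1  20.6 -50. ] turn 0.044
[10.3, -1.9, 24.9, -0.022, 10.3, -1.7, 24.9, -0.022]
```

Call:
drive_tool(motion=[7, -1, 16, -0.015, 7, -1, 16, -0.015, 7, -1, 16, -0.015, 0, 0, 0, 0])

```text
clock: 1.77
eef_pos: [533.8, 233.8, 149.0]
eef_rot: [-3.134, 0.008, 1.499]
wrist_force: [-0.1, 0.5, -0.4]
finger_gap: 56.1
```

```bash
python3 plan.py 529 238.5 103 -0.06; python3 - <<'E'
from fit import *
snap('top','t1');snap('side','s1')
s=read_state();print(s['eef_rot'],s['wrist_force'])
p=s['eef_pos'];print(proj('top',p),proj('side',p))
cv2.imwrite('pics/c3.png',np.hstack([tile('t1',200,170,76,90,5),tile('s1',230,120,76,110,5)[50:500]]))
E
```

```text
clock 1.77 pos [533.8 233.8 149. ] yang -0.072 gap 56.1 D [ -4.8   4.7 -46. ] turn 0.012
[2.3, -2.4, 23.0, -0.006, 2.4, -2.4, 23.0, -0.006]
rack [514.62 240.49  -0.06] [ 0.33 -0.67  0.43  1.24 -1.08  1.19  0.33 -1.76]
stand [545.81 -34.9   -0.28] [-1.04 -0.93 -0.62  3.49 -0.18  0.38  1.84 -2.94]
bin [ 528.81 -252.32    0.18] [-0.4  -5.19  2.19  6.5  -5.04  6.16  3.25 -7.47]
[-3.14  0.01  1.5 ] [-0.31 -0.76  0.47]
[[234.86 211.56]] [[272.53 156.58]]
```

View pics/c3.png

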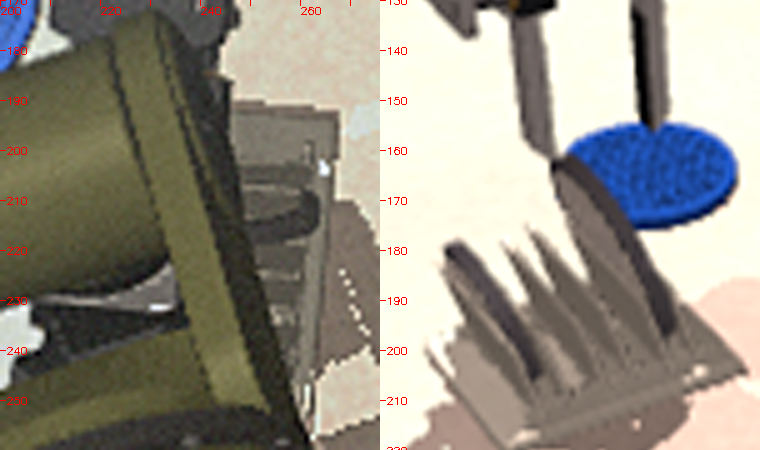

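Side view: fingertips at raw (263,161) and (284,155) straddle the rim (disc top at (267,161)), and their middle agrees within about 2 px with the projected TCP. Descending.

Call:
drive_tool(motion=[1.5, -2, 15, -0.005, 1.5, -1.5, 15, -0.005, 1.5, -1.5, 15, 0, 1, 0, 2, 0])

```text
clock: 2.2
eef_pos: [532.1, 239.4, 109.7]
eef_rot: [3.138, 0.004, 1.507]
wrist_force: [-0.2, 0.7, 0.6]
finger_gap: 56.4
```

Call:
drive_tool(motion=[0, 0, 0, 0, 0, 0, 0, 0, 0, 0, 0, 0, 0, 0, 0, 0, 0, 0, 0, 0], jaw=1, grip_force=8)

```text
clock: 2.62
eef_pos: [533.9, 239.6, 115.1]
eef_rot: [3.133, 0.001, 1.506]
wrist_force: [-0.0, 0.2, -0.2]
finger_gap: 26.4
```

Call:
drive_tool(motion=[0, 0, 0, 0, 0, 0, 0, 0, 0, 0, 0, 0, 0, 0, 0, 0])

```text
clock: 2.95
eef_pos: [532.6, 239.8, 116.0]
eef_rot: [3.136, 0.001, 1.506]
wrist_force: [0.3, 0.1, 0.3]
finger_gap: 12.8
```

```bash
python3 plan.py 510 239.7 174 -0.06; python3 -c "
from cell import *
s=read_state();print(s['eef_rot'],s['wrist_force'],s['moment'],s['finger_gap'])"
```

```text
clock 2.95 pos [532.6 239.8 116. ] yang -0.064 gap 12.8 D [-22.6  -0.1  58. ] turn 0.004
[-0.8, -11.1, -29.1, -0.002, -0.8, -11.1, -29.1, -0.002]
[3.13598118e+00 1.44332848e-03 1.50635624e+00] [0.31685165 0.12916972 0.25986899] [-0.07931981 -0.22236481  0.09777644] 12.755747551140631
```

Zero rows let the pose rise slightly, so overlap is only ~12 mm. I'll reopen a bit and go deeper.

Call:
drive_tool(motion=[0, 0, 0, 0, 0, 0, 0, 0, 0, -2, 5, 0, 0, -1, 5, 0, 0, -1, 3, 0, 0, 0, 1, 0, 0, 0, 0, 0], jaw=0.65)

```text
clock: 3.53
eef_pos: [528.6, 239.9, 100.3]
eef_rot: [3.135, 0.001, 1.506]
wrist_force: [0.4, 0.1, -0.0]
finger_gap: 32.8
```

```bash
python3 plan.py 529 238.5 103 -0.06; python3 -c "
from cell import *
s=read_state();print(s['eef_rot'],s['wrist_force'],s['moment'],s['finger_gap'])"
```

```text
clock 3.53 pos [528.6 239.9 100.3] yang -0.065 gap 32.8 D [ 0.4 -1.4  2.7] turn 0.005
[-1.4, 0.5, -2.7, -0.005]
[3.13520567e+00 1.42483463e-03 1.50621506e+00] [ 0.35981143  0.06598461 -0.01230208] [-0.04990404  0.08367775 -0.07037118] 32.8169305565275
```

Call:
drive_tool(motion=[0, 0, 0, 0, 0, 0, 0, 0, 0, 0, 0, 0, 0, 0, 0, 0, 0, 0, 0, 0], jaw=1, grip_force=10)

```text
clock: 3.95
eef_pos: [530.0, 239.8, 100.7]
eef_rot: [3.132, 0.001, 1.506]
wrist_force: [1.6, 0.0, -1.8]
finger_gap: 17.4
```

```bash
python3 -c "
from cell import *
s=read_state();print(s['eef_pos'],s['eef_rot'],s['wrist_force'],s['moment'],s['finger_gap'])"
```

```text
[529.99764937 239.84478862 100.6956085 ] [3.13188043e+00 9.06775198e-04 1.50610032e+00] [ 1.5721637   0.03880497 -1.78510276] [-0.17925383 -0.56046489 -0.03212752] 17.375324901758535
```

Gap 17.4 mm matches the leaning disc (expected 17.6). Drawing it out along the slot.

Call:
drive_tool(motion=[0, -1, -4, 0, 0, -2, -8, 0, 0, -2, -8, 0, 0, -2, -8, 0])

```text
clock: 4.28
eef_pos: [522.1, 240.0, 129.7]
eef_rot: [3.133, 0.002, 1.506]
wrist_force: [3.0, -0.8, -1.0]
finger_gap: 17.5
```

Call:
drive_tool(motion=[0, -2, -8, 0, 0, -2, -8, 0, 0, -2, -8, 0, 0, -2, -8, 0])

```text
clock: 4.62
eef_pos: [512.8, 240.9, 166.6]
eef_rot: [3.132, 0.001, 1.506]
wrist_force: [3.4, 0.8, -1.2]
finger_gap: 10.7
```

Call:
drive_tool(motion=[0, -2, -8, 0, 0, -2, -8, 0, 0, 0, 0, 0])

```text
clock: 4.87
eef_pos: [507.7, 241.6, 186.6]
eef_rot: [3.131, -0.0, 1.506]
wrist_force: [-0.1, -0.7, -0.9]
finger_gap: 10.1
```

```bash
python3 - <<'E'
from h import *
snap('side','s2');s=read_state();print(s['clock'],s['eef_pos'],s['eef_rot'],s['wrist_force'],s['moment'],s['finger_gap'])
cv2.imwrite('pics/c4.png',tile('s2',220,80,110,150,4))
E
```

```text
4.9167 [507.62554361 241.49352095 185.722847  ] [3.13154293e+00 1.71073449e-04 1.50638746e+00] [-0.10909571  0.20233293 -0.91485609] [-0.03918648  0.08554572  0.02452234] 9.851324978404355
```

View pics/c4.png

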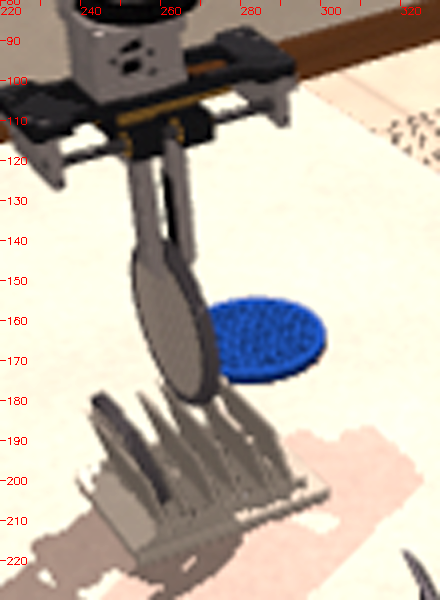

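The disc hangs upright between the pads (raw side (265,160)), clear of the rack; rack and small filter are undisturbed. Refining the stand's yaw before moving over.

```bash
python3 - <<'E'
from fit import *
P=disc(np.array([507.6,239.5,153.]),-.065,0.); s=proj('side',P); print('disc pred side ext',s.min(0),s.max(0))
g=cv2.cvtColor(cv2.imread('pics/t0_raw.png'),cv2.COLOR_BGR2GRAY).astype(float)
def ori(x0,y0,x1,y1,z):
    G=cv2.GaussianBlur(g,(0,0),.8); gx=cv2.Sobel(G,-1,1,0)[y0:y1,x0:x1];gy=cv2.Sobel(G,-1,0,1)[y0:y1,x0:x1]
    m=np.hypot(gx,gy); a=np.arctan2(gy,gx); w=m**2*(m>np.percentile(m,75))
    t=np.angle((w*np.exp(4j*a)).sum())/4
    # robust: restrict to within 10deg and repeat
    for _ in range(5):
        d=(a-t+np.pi/4)%(np.pi/2)-np.pi/4; k=abs(d)<.12; t+= (w*d*k).sum()/(w*k).sum()
    c=np.array([(x0+x1)/2,(y0+y1)/2]); e=np.array([np.cos(t),np.sin(t)])*15
    q=atz('top',c+e,z)-atz('top',c-e,z); return t,(np.arctan2(q[1],q[0])+np.pi/4)%(np.pi/2)-np.pi/4
print('stand',ori(318,180,385,242,40),'bin',ori(392,185,500,258,80),'rack',ori(212,186,270,256,20))
# check stand in side view: base corners
c,sn=np.cos(stand[2]),np.sin(stand[2]);Rz=np.array([[c,-sn],[sn,c]])
for z in(0,8,80): print(z,proj('side',[[*(stand[:2]+Rz@np.array(q)),z] for q in ([(55,60),(55,-60),(-55,-60),(-55,60)] if z<50 else [(19.5,50),(19.5,-50),(-19.5,-50),(-19.5,50)])]))
print(proj('top',[[*(stand[:2]+Rz@np.array(q)),80] for q in [(19.5,50),(19.5,-50),(-19.5,-50),(-19.5,50)]]))
E
cat > /dev/null; python3 plan.py 546 -33 215 -0.28 12
```

```text
rack [514.62 240.49  -0.06] [ 0.33 -0.67  0.43  1.24 -1.08  1.19  0.33 -1.76]
stand [545.81 -34.9   -0.28] [-1.04 -0.93 -0.62  3.49 -0.18  0.38  1.84 -2.94]
bin [ 528.81 -252.32    0.18] [-0.4  -5.19  2.19  6.5  -5.04  6.16  3.25 -7.47]
disc pred side ext [251.41 136.26] [274.44 180.28]
stand (np.float64(0.2955255502500291), np.float64(-0.27857914476587364)) bin (np.float64(-0.15002691448005048), np.float64(0.16027880979931575)) rack (np.float64(0.07234048094221274), np.float64(-0.05426041906202439))
0 [[345.61 231.98]
 [363.42 262.05]
 [321.25 272.96]
 [306.29 241.32]]
8 [[345.67 229.7 ]
 [363.57 259.71]
 [321.21 270.6 ]
 [306.2  239.02]]
80 [[334.64 213.52]
 [349.37 238.39]
 [333.86 242.14]
 [320.04 216.8 ]]
[[336.56 195.79]
 [377.11 208.25]
 [372.38 224.09]
 [331.74 211.64]]
clock 4.92 pos [507.6 241.5 185.7] yang -0.064 gap 9.9 D [  38.4 -274.5   29.3] turn -0.216
[-22.6, 4.7, -2.4, 0.018, -22.5, 5.1, -2.4, 0.018, -22.4, 5.5, -2.4, 0.018, -22.3, 5.9, -2.4, 0.018, -22.2, 6.3, -2.4, 0.018, -22.1, 6.7, -2.4, 0.018, -22.0, 7.1, -2.4, 0.018, -21.9, 7.5, -2.4, 0.018]
[-21.7, 7.9, -2.4, 0.018, -21.6, 8.3, -2.4, 0.018, -21.4, 8.7, -2.4, 0.018, -21.3, 9.0, -2.4, 0.018]
```

Call:
drive_tool(motion=[-15, 3, -4, 0.018, -22.5, 5, -4, 0.018, -22.5, 5.5, -4, 0.018, -22.5, 6, -2, 0.018, -22.5, 6, -2, 0.018, -22, 6.5, -2, 0.018, -22, 7, -2, 0.018, -22, 7.5, -2, 0.018])

```text
clock: 5.58
eef_pos: [528.8, 62.2, 204.3]
eef_rot: [3.141, 0.001, 1.363]
wrist_force: [0.5, -0.1, -0.4]
finger_gap: 10.1
```

Call:
drive_tool(motion=[-22, 8, -2, 0.018, -22, 8.5, -2, 0.018, -22, 8.5, -2, 0.018, -20, 9, 0, 0.018, -8, 2, 0, 0, 0, 0, 0, 0])

```text
clock: 6.08
eef_pos: [540.2, -46.0, 207.6]
eef_rot: [-3.135, 0.002, 1.283]
wrist_force: [-0.5, -0.3, -0.5]
finger_gap: 9.8
```

```bash
python3 plan.py 546 -33 185 -0.279 
```

```text
clock 6.08 pos [540.2 -46.  207.6] yang -0.288 gap 9.8 D [  5.8  13.  -22.6] turn 0.009
[14.2, 2.0, 22.5, -0.009]
```

Call:
drive_tool(motion=[5, 1, 8, -0.009, 5, 1, 8, 0, 3, 0, 4, 0, 1, 0, 0, 0, 0, 0, 0, 0])

```text
clock: 6.5
eef_pos: [545.4, -27.9, 183.6]
eef_rot: [-3.132, 0.002, 1.297]
wrist_force: [0.3, -0.4, -0.0]
finger_gap: 9.6
```

```bash
python3 plan.py 546 -33 130 -0.279;  python3 - <<'E'
from h import *
snap('side','s3');snap('top','t3')
cv2.imwrite('pics/c5.png',np.hstack([tile('s3',290,140,95,140,4),tile('t3',290,130,100,140,4)]))
s=read_state();p=s['eef_pos'];M=Ro.from_euler('xyz',s['eef_rot']).as_matrix();c=p-2*M[:,0]+[0,0,-32.5]
a=np.linspace(0,6.28,100)[:,None]
P=np.vstack([c+60*(np.cos(a)*M[:,0]+np.sin(a)*M[:,2])+k*M[:,1] for k in(-5,5)])
for n in('side','top'): q=proj(n,P);print(n,q.min(0),q.max(0))
E
```

```text
clock 6.5 pos [545.4 -27.9 183.6] yang -0.274 gap 9.6 D [  0.6  -5.1 -53.6] turn -0.005
[-2.3, 1.2, 26.8, 0.002, -2.3, 1.2, 26.8, 0.002]
side [322.48678278 177.49982454] [344.48774366 228.57556987]
top [328.71426755 198.74107248] [382.6053434  219.06318578]
```

View pics/c5.png

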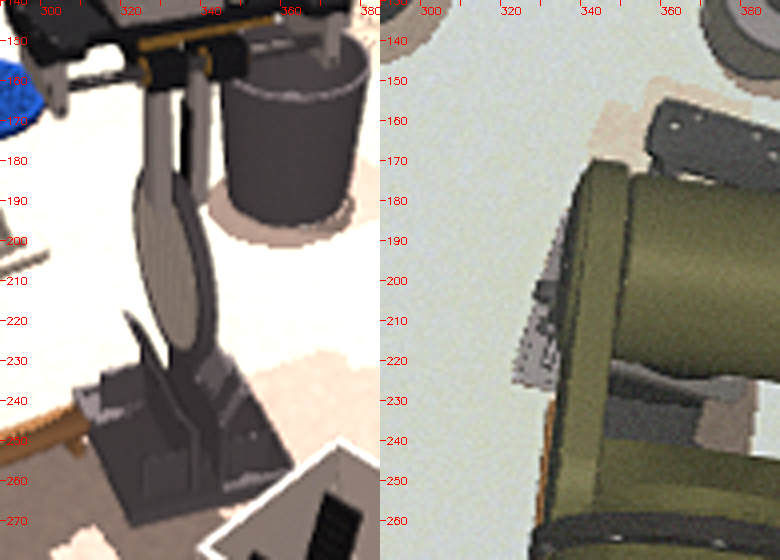

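Side view: disc (raw (321–341, 180–231)) hangs over the flare (cheek tops at (321,218)) and agrees with the model. Lowering.

Call:
drive_tool(motion=[-2, 0.5, 12, 0, -2, 0.5, 15, 0.002, -1, 0, 15, 0, 0, 0, 8, 0, 0, 0, 4, 0])

```text
clock: 7.02
eef_pos: [547.0, -33.3, 131.8]
eef_rot: [-3.141, 0.001, 1.295]
wrist_force: [1.6, 0.1, 0.4]
finger_gap: 9.9
```

```bash
python3 plan.py 546 -33 108 -0.279; python3 -c "
from cell import *
s=read_state();print(s['wrist_force'],s['moment'],s['finger_gap'])"
```

```text
clock 7.02 pos [547.  -33.3 131.8] yang -0.275 gap 9.9 D [ -1.    0.3 -23.8] turn -0.004
[0.0, -1.0, 23.8, 0.004]
[1.62520734 0.13082456 0.43206505] [-0.17019734 -0.31333858 -0.05463257] 9.867169432935565
```

Call:
drive_tool(motion=[0, 0.5, 6, 0, 0, 0, 6, 0, 0, 0, 4, 0, 0, 0, 2, 0])

```text
clock: 7.35
eef_pos: [547.6, -33.2, 113.2]
eef_rot: [-3.141, 0.001, 1.296]
wrist_force: [-0.3, -0.1, -1.2]
finger_gap: 10.1
```

Call:
drive_tool(motion=[0, 0, 2, 0, 0, 0, 2, 0])

```text
clock: 7.52
eef_pos: [547.7, -33.2, 109.0]
eef_rot: [-3.141, 0.001, 1.296]
wrist_force: [-0.4, -1.5, 6.7]
finger_gap: 10.2
```

```bash
python3 plan.py 546 -33 103 -0.279; python3 -c "
from cell import *
s=read_state();print(s['wrist_force'],s['moment'],s['finger_gap'],s['eef_rot'])"
```

```text
clock 7.52 pos [547.7 -33.2 109. ] yang -0.275 gap 10.2 D [-1.7  0.2 -6. ] turn -0.004
[-0.3, -1.7, 6.0, 0.004]
[-0.40441816 -1.47348917  6.7290008 ] [-0.23679772  0.20391542  0.0115898 ] 10.207474941908977 [-3.14125876e+00  8.56689489e-04  1.29580425e+00]
```

Call:
drive_tool(motion=[-1.5, 0, 0, 0, -1.5, 0, 1, 0, 0, 0, 1, 0])

```text
clock: 7.77
eef_pos: [547.9, -35.8, 108.6]
eef_rot: [3.139, -0.001, 1.296]
wrist_force: [-1.8, 3.3, 8.9]
finger_gap: 10.0
```

```bash
python3 -c "
from cell import *
s=read_state();print(s['eef_pos'],s['wrist_force'],s['moment'],s['finger_gap'],s['eef_rot'])"
```

```text
[547.88937579 -35.78995788 108.58238425] [-1.77952422  3.28181937  8.94320945] [ 0.45887028  0.47666997 -0.03941387] 10.040943153961553 [ 3.13902241e+00 -7.83136702e-04  1.29589819e+00]
```

The disc is on both ledges: the side force flips sign with the 2.6 mm shift and the height stays. Relieve, release, rise.

Call:
drive_tool(motion=[1.5, 0, -0.5, 0, 0, 0, -0.5, 0])

```text
clock: 7.93
eef_pos: [548.5, -34.5, 110.2]
eef_rot: [3.138, -0.001, 1.296]
wrist_force: [0.1, -0.0, -0.7]
finger_gap: 10.0
```

Call:
drive_tool(motion=[0, 0, 0, 0, 0, 0, 0, 0, 0, 0, 0, 0, 0, 0, 0, 0], jaw=0.4)

```text
clock: 8.27
eef_pos: [548.5, -34.8, 110.3]
eef_rot: [3.138, -0.001, 1.296]
wrist_force: [-0.3, -0.0, 1.6]
finger_gap: 33.2
```

Call:
drive_tool(motion=[0, 0, -10, 0, 0, 0, -15, 0, 0, 0, -25, 0, 0, 0, -25, 0, 0, 0, -20, 0, 0, 0, -5, 0])

```text
clock: 8.77
eef_pos: [546.9, -34.8, 215.7]
eef_rot: [-3.141, 0.0, 1.296]
wrist_force: [0.2, -0.1, 0.4]
finger_gap: 56.5
```

```bash
python3 plan.py 470 -243.5 205 0.175 ;  python3 - <<'E'
from fit import *
snap('side','s4');snap('top','t4')
c=np.array([547,-36,70.5]);P=disc(c,stand[2],0);
for n in('side','top'): q=proj(n,P);print(n,q.min(0),q.max(0))
cv2.imwrite('pics/c6.png',np.hstack([tile('s4',295,150,95,150,4),tile('t4',300,170,100,150,4)]))
E
```

```text
clock 8.77 pos [546.9 -34.8 215.7] yang -0.275 gap 56.5 D [ -76.9 -208.7  -10.7] turn 0.45
[-37.0, -2.9, 1.8, -0.075, -36.6, -5.6, 1.8, -0.075, -36.1, -8.4, 1.8, -0.075, -35.4, -11.1, 1.8, -0.075, -34.5, -13.7, 1.8, -0.075, -33.3, -16.2, 1.8, -0.075]
rack [514.62 240.49  -0.06] [ 0.33 -0.67  0.43  1.24 -1.08  1.19  0.33 -1.76]
stand [545.81 -34.9   -0.28] [-1.04 -0.93 -0.62  3.49 -0.18  0.38  1.84 -2.94]
bin [ 528.81 -252.32    0.18] [-0.4  -5.19  2.19  6.5  -5.04  6.16  3.25 -7.47]
side [324.84 205.85] [345.81 254.85]
top [329.74 200.01] [379.55 219.03]
```

View pics/c6.png

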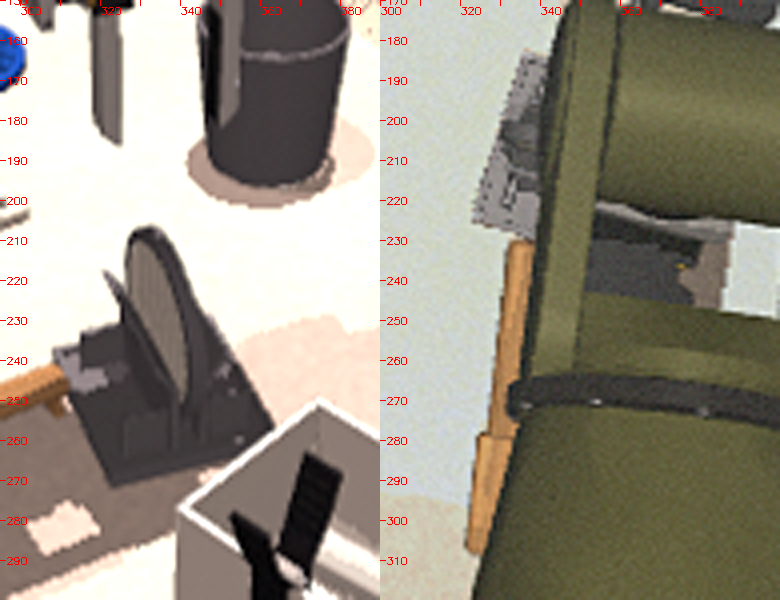

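Side view: filter seated upright, top at raw (330,206), equal to the model's prediction for a seated filter (205.9). Now the clip.

Call:
drive_tool(motion=[-28, -2, 2, -0.065, -32, -5, 2, -0.065, -32, -7, 2, -0.065, -32, -10, 2, -0.065, -30, -12, 2, -0.065, -28, -13, 2, -0.065, -20, -10, 2, -0.06, -8, -4, 2, 0], jaw=0)

```text
clock: 9.53
eef_pos: [461.3, -246.3, 184.8]
eef_rot: [-3.128, -0.01, 1.773]
wrist_force: [0.7, 0.1, 0.1]
finger_gap: 94.2
```

Call:
drive_tool(motion=[0, 0, 8, 0, 0, 0, 0, 0])

```text
clock: 9.7
eef_pos: [459.9, -246.8, 173.5]
eef_rot: [-3.125, -0.012, 1.766]
wrist_force: [-0.5, -0.2, -1.0]
finger_gap: 93.8
```

```bash
python3 plan.py 469 -244.5 165 0.18
```

```text
clock 9.7 pos [ 459.9 -246.8  173.5] yang 0.196 gap 93.8 D [ 9.1  2.3 -8.5] turn -0.016
[0.4, 9.5, 8.3, 0.016]
```

Call:
drive_tool(motion=[0, 4, 3, 0.016, 0, 4, 3, 0, 0, 1, 1, 0, 0, 0, 0, 0])

```text
clock: 10.03
eef_pos: [470.8, -241.0, 164.0]
eef_rot: [-3.123, -0.014, 1.748]
wrist_force: [0.2, 0.4, -1.2]
finger_gap: 94.2
```

```bash
python3 plan.py 469 -244.5 110 0.18;  python3 - <<'E'
from h import *
snap('side','s5');snap('top','t5')
s=read_state();p=s['eef_pos'];M=Ro.from_euler('xyz',s['eef_rot']).as_matrix();print(s['eef_rot'])
q=[p,p+47*M[:,1],p-47*M[:,1],p+47*M[:,1]+8*M[:,0],p-47*M[:,1]-8*M[:,0]]
print(proj('side',q),proj('top',q))
cv2.imwrite('pics/c7.png',np.hstack([tile('s5',320,190,100,150,4),tile('t5',400,180,100,150,4)]))
E
```

```text
clock 10.03 pos [ 470.8 -241.   164. ] yang 0.178 gap 94.2 D [ -1.8  -3.5 -54. ] turn 0.002
[-1.9, -0.7, 27.0, -0.001, -1.9, -0.7, 27.0, -0.001]
[-3.12323802 -0.01369341  1.7484236 ]
[[366.37862345 264.59680836]
 [381.54870944 252.87731944]
 [350.24269441 277.07636444]
 [378.42559074 250.91618672]
 [353.43176836 279.31412487]] [[451.60924747 244.32637585]
 [447.86938874 223.14635085]
 [455.30288642 265.56734711]
 [444.37245018 223.74208404]
 [458.79895816 264.93457459]]
```

View pics/c7.png

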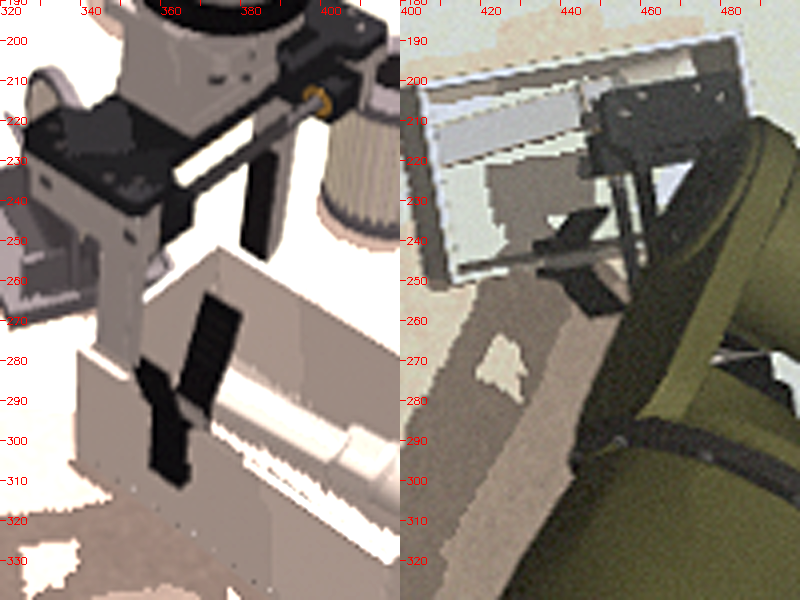

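Side view: fingertips at raw (349,281) and (383,253) straddle the handle tips at (357,280) and (376,265). The tips sit about 2 px off projection, so the clip's centre corrects to about (467,−243). Descending and squeezing.

Call:
drive_tool(motion=[-1, -2, 10, 0, -0.5, -1, 14, 0, 0, -1, 14, 0, 0, 0, 10, 0, 0, 0, 3, 0, 0, 0, 1, 0])

```text
clock: 10.63
eef_pos: [465.7, -242.9, 109.5]
eef_rot: [-3.125, -0.012, 1.749]
wrist_force: [0.8, 0.3, 0.7]
finger_gap: 94.3
```

```bash
python3 plan.py 467 -242.8 108 0.18; python3 -c "
from cell import *
s=read_state();print(s['wrist_force'],s['moment'],s['finger_gap'],s['eef_rot'])"
```

```text
clock 10.63 pos [ 465.7 -242.9  109.5] yang 0.179 gap 94.3 D [ 1.3  0.1 -1.5] turn 0.001
[-0.1, 1.3, 1.5, -0.001]
[0.79075015 0.26937666 0.67946721] [-0.07121478 -0.0054959  -0.04308934] 94.29106130877473 [-3.12532336 -0.01172382  1.74923008]
```

Call:
drive_tool(motion=[0, 1.2, 1, 0, 0, 0, 0, 0, 0, 0, 0, 0, 0, 0, 0, 0, 0, 0, 0, 0], jaw=0.45, grip_force=30)

```text
clock: 11.05
eef_pos: [467.7, -243.1, 109.8]
eef_rot: [-3.127, -0.01, 1.749]
wrist_force: [0.2, 0.6, 0.2]
finger_gap: 64.6
```

```bash
python3 plan.py 467 -242.8 108 0.18; python3 -c "
from cell import *
s=read_state();print(s['wrist_force'],s['moment'],s['finger_gap'],s['eef_rot'])"
```

```text
clock 11.05 pos [ 467.7 -243.1  109.8] yang 0.179 gap 64.6 D [-0.7  0.3 -1.8] turn 0.001
[0.4, -0.6, 1.8, -0.001]
[0.16505649 0.55357802 0.18152573] [-0.08857735  0.03267312  0.01743092] 64.58649149500667 [-3.12696447 -0.01027174  1.74923194]
```

Call:
drive_tool(motion=[0, 0, 0.5, 0, 0, 0, 0, 0, 0, 0, 0, 0], jaw=0.45)

```text
clock: 11.3
eef_pos: [468.9, -244.0, 112.0]
eef_rot: [-3.13, -0.007, 1.749]
wrist_force: [-0.8, -0.2, -1.1]
finger_gap: 51.8
```

Call:
drive_tool(motion=[0, 0, 0, 0, 0, 0, 0, 0, 0, 0, 0, 0], jaw=1)

```text
clock: 11.55
eef_pos: [469.8, -244.9, 114.4]
eef_rot: [-3.133, -0.004, 1.749]
wrist_force: [-1.8, 0.9, 8.2]
finger_gap: 35.6
```

Call:
drive_tool(motion=[0, 0, 0, 0, 0, 0, 0, 0, 0, 0, 0, 0])

```text
clock: 11.8
eef_pos: [470.2, -245.3, 115.8]
eef_rot: [-3.135, -0.002, 1.749]
wrist_force: [-0.2, 0.5, -0.1]
finger_gap: 26.8
```

```bash
python3 plan.py 467 -242.8 108 0.18; python3 -c "
from cell import *
s=read_state();print(s['wrist_force'],s['moment'],s['finger_gap'],s['eef_rot'])"
```

```text
clock 11.8 pos [ 470.2 -245.3  115.8] yang 0.179 gap 26.8 D [-3.2  2.5 -7.8] turn 0.001
[3.0, -2.7, 7.8, -0.001]
[-0.22938619  0.48906266 -0.11353236] [-0.05537971  0.03114987  0.07027347] 26.78235242727766 [-3.13454618e+00 -1.96442371e-03  1.74940814e+00]
```

Gap 26.8 mm: handles at the stop. Lifting straight off the wall.

Call:
drive_tool(motion=[0, 0, -5, 0, 0, 0, -12, 0, 0, 0, -15, 0, 0, 0, -15, 0])

```text
clock: 12.13
eef_pos: [469.0, -244.3, 161.2]
eef_rot: [-3.129, -0.007, 1.749]
wrist_force: [0.6, 0.2, -0.6]
finger_gap: 26.7
```

Call:
drive_tool(motion=[0, 0, -20, 0, 0, 0, -20, 0, 0, 0, -20, 0, 0, 0, -20, 0, 0, 0, -10, 0, 0, 0, 0, 0])

```text
clock: 12.63
eef_pos: [470.1, -244.4, 258.3]
eef_rot: [-3.13, -0.006, 1.75]
wrist_force: [-0.6, -0.1, -1.0]
finger_gap: 26.5
```

```bash
python3 plan.py 547 -35 270 -0.278; python3 - <<'E'
from h import *
snap('side','s6');s=read_state();p=s['eef_pos'];M=Ro.from_euler('xyz',s['eef_rot']).as_matrix();print(s['eef_rot'],s['wrist_force'],s['moment'],s['finger_gap'])
# tip centres predicted for grasp-pivot offsets
for g in (36,40,44,48):
    o=p-18.8*M[:,2]+(g+42)*M[:,2]; print(g,proj('side',[o-15.5*M[:,1],o+15.5*M[:,1],p-18.8*M[:,2]-(60-g)*M[:,2]]).round(1).tolist())
cv2.imwrite('pics/c8.png',tile('s6',320,150,100,150,4))
E
```

```text
clock 12.63 pos [ 470.1 -244.4  258.3] yang 0.179 gap 26.5 D [ 76.9 209.4  11.7] turn -0.457
[32.1, 18.8, -2.0, 0.076, 33.4, 16.3, -2.0, 0.076, 34.5, 13.7, -2.0, 0.076, 35.5, 11.0, -2.0, 0.076, 36.2, 8.3, -2.0, 0.076, 36.8, 5.5, -2.0, 0.076]
[-3.12942476 -0.00717284  1.74958825] [0.06662039 0.2486426  0.49293338] [-0.09465012  0.01646406 -0.02960816] 26.568665185606783
36 [[362.2, 257.0], [372.8, 249.0], [371.2, 210.4]]
40 [[362.1, 258.5], [372.6, 250.5], [371.1, 212.2]]
44 [[362.0, 260.1], [372.5, 252.1], [370.9, 214.0]]
48 [[361.9, 261.6], [372.3, 253.6], [370.7, 215.8]]
```

View pics/c8.png

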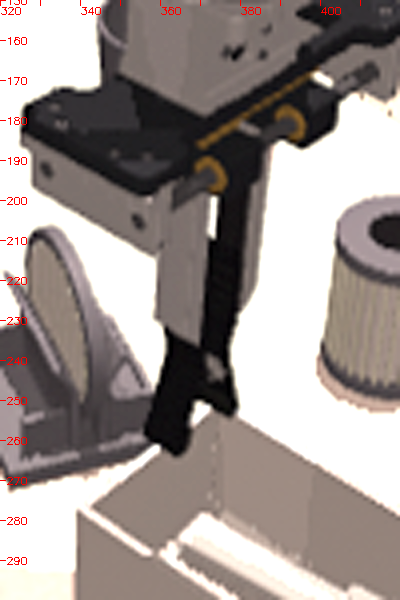

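The clip is held open (handles parallel, tips at raw (360,261) and (375,252)), which puts the tips ≈64 mm below the TCP. Moving over the filter.

Call:
drive_tool(motion=[15, 9, -1, 0.06, 24, 13, -1, 0.065, 27, 12, -1, 0.065, 28, 10, -1, 0.065, 28, 8, -1, 0.065, 28, 6, -1, 0.065, 25, 4, -1, 0.065, 15, 2, -1, 0])

```text
clock: 13.35
eef_pos: [542.4, -49.7, 253.0]
eef_rot: [-3.112, -0.001, 1.271]
wrist_force: [-0.5, -0.7, 0.5]
finger_gap: 26.8
```

Call:
drive_tool(motion=[5, 0, 0, 0, 0, 0, 0, 0, 0, 0, 0, 0])

```text
clock: 13.6
eef_pos: [543.6, -42.2, 248.9]
eef_rot: [-3.106, 0.0, 1.275]
wrist_force: [-0.3, -0.0, -0.9]
finger_gap: 26.4
```

```bash
python3 plan.py 548 -34.7 215 -0.278;python3 -c "
from cell import *
s=read_state();print(s['wrist_force'],s['moment'],s['finger_gap'],s['eef_rot'])"
```

```text
clock 13.6 pos [543.6 -42.2 248.9] yang -0.296 gap 26.4 D [  4.4   7.5 -33.9] turn 0.018
[8.5, 3.3, 33.8, -0.018]
[-0.26865123 -0.02583082 -0.93704733] [-0.05901333  0.07146199 -0.0212952 ] 26.421932304580054 [-3.10598542e+00  1.03671613e-04  1.27507865e+00]
```

```bash
cat > tip.py <<'E'
from h import *
# where the jaw-tip centre is, and tool-frame correction to a wanted tip centre
def t(w):
    s=read_state(); M=Ro.from_euler('xyz',s['eef_rot']).as_matrix(); c=s['eef_pos']+64*M[:,2]
    print('clock',round(s['clock'],2),'tipc',c.round(1),'corr',(M.T@(np.array(w)-c)).round(1),'yang',round(np.arctan2(M[1,1],M[0,1]),3),'rot',s['eef_rot'].round(3),'F',s['wrist_force'].round(1),'gap',round(s['finger_gap'],1))
t([float(v) for v in sys.argv[1:]])
E
sed -i 's/^from h import \*/from h import *\nimport sys/' tip.py
```

Call:
drive_tool(motion=[2, 1.5, 8, -0.01, 3, 2, 12, -0.008, 2, 1, 8, 0, 0, 0, 3, 0, 0, 0, 0, 0])

```text
clock: 14.02
eef_pos: [547.8, -39.4, 212.5]
eef_rot: [-3.103, 0.0, 1.292]
wrist_force: [-0.7, 0.2, -0.8]
finger_gap: 26.6
```

```bash
python3 tip.py 548 -34.7 116
```

```text
clock 14.02 tipc [545.4 -38.7 148.5] corr [ 4.6  2.6 32.4] yang -0.279 rot [-3.103  0.     1.292] F [-0.7  0.2 -0.8] gap 26.6
```

Call:
drive_tool(motion=[2, 1, 3, 0, 2, 1, 2, 0, 1, 0.5, 0, 0, 0, 0, 0, 0])

```text
clock: 14.35
eef_pos: [551.7, -35.4, 206.8]
eef_rot: [-3.103, 0.0, 1.291]
wrist_force: [0.3, 0.0, -0.3]
finger_gap: 26.6
```

```bash
python3 tip.py 548 -34.7 116; python3 - <<'E'
from h import *
snap('side','s7'); cv2.imwrite('pics/c9.png',tile('s7',290,140,90,130,4))
s=read_state();M=Ro.from_euler('xyz',s['eef_rot']).as_matrix(); c=s['eef_pos']+64*M[:,2]
print(proj('side',[c-15.5*M[:,1],c+15.5*M[:,1],[548,-34.7,130.5]]).round(1).tolist())
E
```

```text
clock 14.35 tipc [549.4 -34.8 142.9] corr [-0.3 -0.3 26.9] yang -0.28 rot [-3.103  0.     1.291] F [ 0.3  0.  -0.3] gap 26.6
[[329.4, 207.4], [341.7, 205.1], [335.1, 210.6]]
```

View pics/c9.png

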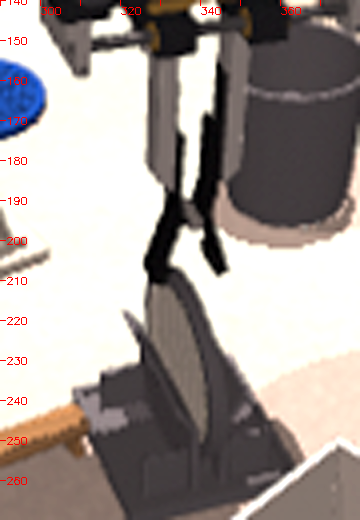

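Side view: open jaws at raw (327,210) and (341,208), their midpoint over the rim-top point (335,211). Lowering around the rim.

Call:
drive_tool(motion=[0, 0, 5, 0, 0, 0, 6, 0, 0, 0, 6, 0, 0, 0, 4, 0, 0, 0, 2, 0])

```text
clock: 14.82
eef_pos: [550.9, -35.2, 182.4]
eef_rot: [-3.105, -0.0, 1.291]
wrist_force: [0.1, 0.5, -1.1]
finger_gap: 26.5
```

```bash
python3 tip.py 548 -34.7 116
```

```text
clock 14.82 tipc [548.7 -34.6 118.4] corr [-0.3 -0.5  2.4] yang -0.279 rot [-3.105 -0.     1.291] F [ 0.1  0.5 -1.1] gap 26.5
```

Call:
drive_tool(motion=[0, -0.5, 2, 0, 0, 0, 0.5, 0, 0, 0, 0, 0, 0, 0, 0, 0])

```text
clock: 15.15
eef_pos: [550.0, -35.0, 178.8]
eef_rot: [-3.104, 0.0, 1.291]
wrist_force: [0.2, 0.1, -1.8]
finger_gap: 27.0
```

```bash
python3 tip.py 548 -34.7 116; python3 - <<'E'
from h import *
snap('side','s8');snap('top','t8'); cv2.imwrite('pics/c10.png',np.hstack([tile('s8',300,160,70,100,6),tile('t8',205,170,60,100,6)]))
s=read_state();M=Ro.from_euler('xyz',s['eef_rot']).as_matrix(); c=s['eef_pos']+64*M[:,2]
print(s['qd'].round(4),proj('side',[c-15.5*M[:,1],c+15.5*M[:,1],[548,-34.7,130.5]]).round(1).tolist())
E
python3 tip.py 548 -34.7 116
```

```text
clock 15.15 tipc [547.7 -34.4 114.9] corr [-0.2  0.3 -1.1] yang -0.279 rot [-3.104  0.     1.291] F [ 0.2  0.1 -1.8] gap 27.0
[ 0.0001 -0.0002 -0.0007  0.0004  0.0003  0.0001] [[328.8, 216.8], [340.9, 214.5], [335.1, 210.6]]
clock 15.25 tipc [547.8 -34.4 115. ] corr [-0.2  0.3 -1. ] yang -0.279 rot [-3.104  0.     1.291] F [-0.  -0.6 -0.2] gap 26.7
```

View pics/c10.png

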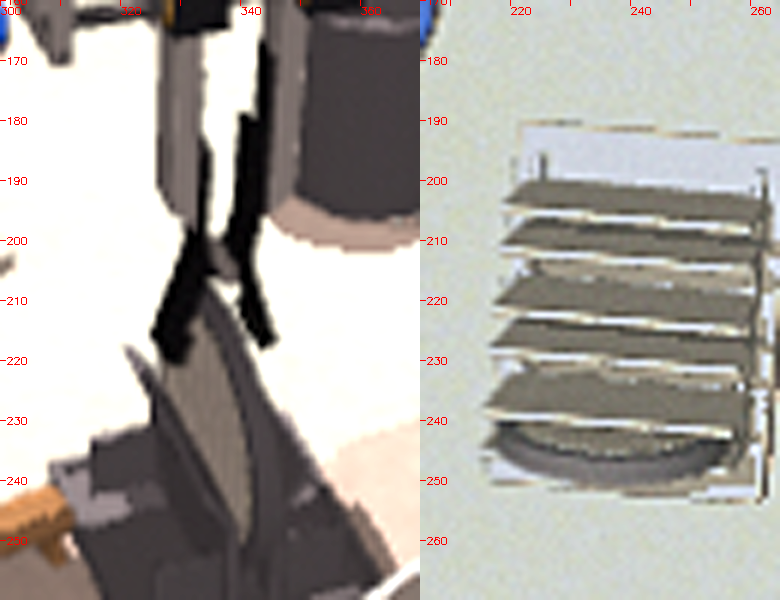

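Final view: the near jaw (raw (327,219)) and far jaw (343,217) stand either side of the rim, with background visible between rim and far jaw. Wrist force is about 0, the pose is steady, and the small filter is still in its slot.

```bash
python3 -c "
from cell import *
print(sign_off()); s=read_state(); print(s['eef_pos'],s['finger_gap'],s['wrist_force'])"
```

```text
the job is handed in; nothing more can be done
None
the job is handed in; nothing more can be done
```

The job is handed in, at about 15 s of the 54 s allowed. The larger filter stands in the drip stand, and the arm is still holding the clip open, handles up, around its top rim.

- **Filter:** I pinched the rim with the tool vertical, because the moves cannot tilt it. I drew the filter out along the leaning slot, and it swung upright in the pads. I then lowered it onto both ledges with about 9 N at most. In the side picture its top sits at pixel row 206, and a seated filter should show at 205.9.
- **Clip:** I squeezed it to the stop (27 mm over the handles, 30 N grip) and lifted it straight off the bin wall.
- **Final hold:** The jaw tips are about 15 mm below the rim's top and, by the measured pose, centred across the filter to within about 1 mm. That leaves roughly 10 mm clear on each side. The last picture shows one jaw on each side of the rim. Wrist force is near zero and the arm was steady.
- **Left alone:** The small filter is still in its slot. The cup, brush and bin looked untouched in the views I took; I made no separate last check of the cartridge.

**Disagreements:**
- The side camera was off by about 2 px (some 5 mm) at the gripper, and I allowed for this when reaching for the clip.
- The tool ended tilted about 2°, which the jaw-tip figures include.
- The top camera could not see the final grip because the arm was in the way, and in the side view the gap on the near jaw's side is hidden. That gap comes from the measured pose only.

I viewed 12 pictures, two over the budget of 10, to check the lowering around the rim and the final hold.

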